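# Reseat the driver card that has worked loose

## Robot

A 6-joint arm with a two-finger parallel gripper is mounted at the origin on the work surface. World frame = base frame: x ahead of the robot, y to its left, z up, the work surface at z = 0. Lengths are in mm, angles in rad, forces in N, time in s.
With the tool pointing down it reaches from about 350 to 975 mm from the base axis. Payload 7.1 kg.
Tool frame: the origin (TCP) lies midway between the tips of the shut fingers; the grasp point (between the pads) lies 19 mm behind it (ctrl.grasp_offset is the distance from the TCP to the grasp point, in mm); z points along the fingers, y is the line along which they close (so a half turn about z gives the same grasp; the last joint's range is limited). The gripper opens to 88 mm and grips with 3 to 60 N. Pads are 20 mm wide; open, the fingers measure 115 mm over their backs; the gripper's body (75 mm by 178 mm) begins 61 mm behind the grasp point.
Start: joints at [-1.193, 0.423, 1.63, -0, 1.089, -0.019], TCP at [241.559, -576.415, 222.675] pointing down, gripper open.
Joint ranges: [-3, 3], [-0.9, 2.11], [0.09, 2.58], [-1.31, 4.45], [0.11, 2.69], [-2.54, 2.54]. Speed limits (rad/s): [2.39, 2.39, 3.01, 3.14, 3.14, 3.14].

## Interface

Orientations are given as a rotation vector (axis times angle).
In Python, from workcell import ctrl gives the robot as it stands. The module is installed in compiled form; this text tells all that it offers.
- The arm moves only by the tool servo_tool, never from a script. Its argument "rows" is a list of rows, each a list of 7 numbers: the turn, a rotation vector about the tool's x, y, z as a fraction of full scale, then the shift along the tool's x, y, z as a fraction of full scale, then the finger opening in mm, from 0 to 87.8. A call has 1 to 10 rows; each row is the pose to reach, as a shift and turn from the pose commanded when the call began, along the tool's axes at that moment; what a row does not reach only later rows make up. Full scale, the value 1, is 20 cm for a shift and 1.5 rad for a turn. A row lasts 1/8 s, in which the tool goes at most 62.5 mm and 10.7 degrees, less where a joint would pass 70% of its speed; a pose out of reach is approached as far as the arm can. A call with a number of a shift or a turn outside -1 to 1 is refused whole. A call with a gripper value outside its range is refused whole. The fingers move at their own pace and stop on an object; the grip force is fixed at half the most. Time passes only in rows, so rows that repeat a pose let the fingers close. It gives the time, the measured TCP pose, the force, the opening and the grip force at its end, in the units of the state.
- ctrl.get_obs(): the state, without advancing time (a new reading comes with each control period).
- ctrl.get_image(name): name is "side" or "top"; returns (picture, depth): 384x512x3 uint8, red, green, blue; 384x512 float32, mm along the optical axis (not along the pixel's ray), 0 where there is no reading.
- ctrl.camera_info(name): a dict with "intrinsics" (3x3 intrinsics, pixels), "R" (3x3) and "t" (3): a world point X has camera coordinates R X + t. Camera axes: x right, y down, z forward; pixel columns grow to the right and rows downward; lengths in mm; the calibration is good to about 2 mm. A picture is of the moment at which its call begins. camera_info takes no time and is no camera call.
- ctrl.close_job(): hands the job in; it is judged then, once.
The state is a dict: "t": time; "qpos": joint angles; "qvel": joint speeds; "joint_torque": joint torques, N m; "ee_pos": TCP position; "orientation": TCP orientation; "ft_force": force on the tool from outside, world axes, zero at the start; "moment": the same for the moment, N m; "width": finger opening in mm; "grasp_force": force on a finger pad.
Only numpy, scipy, OpenCV 4.12 (cv2) and the standard library are available. Lean on these libraries where they do the work, as an engineer would, in place of code of your own. Each camera call takes 0.05 s, during which the arm holds its last target. There are 200 camera calls.

## Task

On the green inverter board one of the upright plug-in driver cards has worked part of the way up out of its socket, and the latch at the end of that socket hangs open. Press gently down on the top edge of that card with the fingertips until it is fully home in its socket like its neighbours, then push its latch in until it stands upright against the end of the card, and withdraw. Do not pull the card further out, and leave the other cards, the empty socket, the rest of the board and the things on the bench alone.

Things in the scene. Friction and masses are not known exactly. Their poses are not given: they have to be found in the camera images.
- card_a_top (a point): Middle of the top edge of the card that has worked loose, an upright tan circuit board 92 long (x) x 2 thick (y) x 55 mm tall (z), its axes as those of its socket. Small parts stand up to 14 mm out from its -y face and 3 mm from its +y face, ending 10 mm or more below the straight, level top edge. When home this point is 58 mm above the board's top face.
- card_a (a joint): How far the loose card stands up out of its home position (m): 0 fully home on its stop, 0.007 to 0.011 at the start, 0.025 at most. It slides straight up and down with about 6 N of friction and stays where it is left.
- latch_a (a joint): Angle of the loose card's latch (rad): 0 upright against the card's end (its stop), up to 0.5 leaning outwards, away from the card (+x of the socket); 0.30 to 0.42 at the start. It turns with light friction (about 1.5 N at the tab) and stays where it is left.
- latch_a_tab (a point): Middle of the outer face of the thumb tab at the top of the loose card's latch, an ivory arm 5 thick x 9 wide, its top 45 mm above its pivot; tab 12 wide x 7 mm high. At latch angle 0 this point is at x +56, z +47.5 mm in the socket's frame; leaning 0.42 rad, at about x +72, z +42 mm. Beyond the tab the board holds nothing over 2 mm tall for 70 mm.
- socket_a: Black card socket fixed on the board, 100 long x 11 wide x 12 mm high; origin at the centre of its underside, on the board's top face, x along the slot towards its latch end, z up. A 36 mm high fixed guide stands at its -x end, an ivory latch pivoted at x +51, z +6 mm at its +x end. Holds the loose card.
- socket_b: Black card socket fixed on the board, 100 long x 11 wide x 12 mm high; origin at the centre of its underside, on the board's top face, x along the slot towards its latch end, z up. A 36 mm high fixed guide stands at its -x end, an ivory latch pivoted at x +51, z +6 mm at its +x end. Holds a like card, fully home (top edge 58 mm above the board), latch upright. Leave alone.
- socket_c: Black card socket fixed on the board, 100 long x 11 wide x 12 mm high; origin at the centre of its underside, on the board's top face, x along the slot towards its latch end, z up. A 36 mm high fixed guide stands at its -x end, an ivory latch pivoted at x +51, z +6 mm at its +x end. Holds a like card, fully home (top edge 58 mm above the board), latch upright. Leave alone.
- socket_d: Black card socket fixed on the board, 100 long x 11 wide x 12 mm high; origin at the centre of its underside, on the board's top face, x along the slot towards its latch end, z up. A 36 mm high fixed guide stands at its -x end, an ivory latch pivoted at x +51, z +6 mm at its +x end. The spare socket: no card in it, its latch hanging open. Leave alone.
- card_b (a joint): Height of that neighbouring card above home (m); 0 = home, must stay so.
- card_c (a joint): Height of that neighbouring card above home (m); 0 = home, must stay so.
- latch_b (a joint): Angle of that socket's latch (rad); 0 = upright, must stay so.
- latch_c (a joint): Angle of that socket's latch (rad); 0 = upright, must stay so.
- latch_d (a joint): Angle of the spare socket's latch (rad), hanging open at 0.30 to 0.42; leave alone.
- board: The inverter board, a green circuit board 350 (x) x 400 mm (y), lying level on brass standoffs, fixed; origin on the bench under its centre, top face 18.4 mm above it. The four sockets stand in a row along its y, 70 mm apart, their slots along its x, centred at x -30 mm. Black capacitors 42 mm tall stand along its far edge, x +122 to +162 mm; all else fixed on it is under 30 mm.
- loose_capacitor: Unsoldered black box capacitor, 40 x 28 x 38 mm tall, loose on the board's near part; origin at the centre of its underside. Leave alone.
- loose_relay: Unsoldered dark grey relay, 22 x 16 x 16 mm tall, loose on the board's near part; origin at the centre of its underside. Leave alone.
- screwdriver: Screwdriver lying on the bench to the right of the board. Leave alone.
- cutters: Side cutters with blue grips, 120 mm long, lying to the left of the board. Leave alone.
- multimeter: Dark grey hand multimeter, 175 x 85 x 43 mm, lying to the right of the board. Leave alone.
- flux_bottle: Small bottle, 44 mm across, 95 mm tall, standing to the left of the board. Leave alone.
- solder_spool: Spool of solder, 54 mm across, 38 mm tall, standing to the left of the board. Leave alone.

How it is judged (in metres and radians):
On the way, in this order (a step that is already met when the one before it is completed fails the run):
1. the loose card is pressed fully home while its latch is still open (value of joint card_a below 0.0015 m and value of joint latch_a above 0.2 rad), for 0.2 s.
2. the latch is pushed upright with the card still home (value of joint latch_a below 0.1 rad and value of joint card_a below 0.0015 m), for 0.2 s.
At the end, for the whole second after the job is handed in: The loose card is within 1.5 mm of home and its latch within 0.1 rad of upright and at rest; the other cards are still home with their latches upright (within 1.5 mm and 0.06 rad), the spare socket's latch still hangs open (over 0.2 rad), and every loose thing is within 10 mm of where it was (all of step 2 and value of joint each of card_b, card_c below 0.0015 m and value of joint each of latch_b, latch_c below 0.06 rad and value of joint latch_d above 0.2 rad and velocity of joint latch_a below 0.05 rad/s and distance of each of loose_capacitor, loose_relay, screwdriver, cutters, multimeter, flux_bottle, solder_spool from where it was at the start of the episode below 0.01 m); the robot touches nothing.
It fails at once if the card or its latch is pressed harder than 40 N (contact force between the fingers and socket_a above 40 N).
It fails at once if the loose card is pulled further out of its socket (over 14 mm up) (value of joint card_a above 0.014 m).
It fails at once if another card, its socket or latch, or the spare socket is touched (over 1 N) (contact force between any of the fingers, the arm and socket_b above 1 N or contact force between any of the fingers, the arm and socket_c above 1 N or contact force between any of the fingers, the arm and socket_d above 1 N).
It fails at once if the board or the parts fixed on it are leaned on (over 5 N) (contact force between any of the fingers, the arm and board above 5 N).
It fails at once if a loose thing on the board or bench is shifted by over 10 mm (distance of any of loose_capacitor, loose_relay, screwdriver, cutters, multimeter, flux_bottle, solder_spool from where it was at the start of the episode above 0.01 m).
It also fails if it takes over 40 s, if anything falls off the work surface, if the arm or the gripper's body presses on something with over 40 N, if the wrist force passes 120 N, or if a joint passes its speed limit or range.

## Working session

There is one attempt and no reset: what is moved stays moved. The work goes in short steps, Python scripts to look and compute and a tool call to move; the robot and the scene stay as the last step left them, time stands still between calls to the robot, and variables do not carry over. Pictures are saved under pics/ and viewed, at most 10 in all, crops included, and the job is handed in when it is done.

Besides the shell and the picture viewer there is one more tool, called in YAML: its name, and indented under it one key for each argument. servo_tool: Moves the arm, as the interface text tells. Its arguments: {"type":"object","properties":{"rows":{"type":"array","items":{"type":"array","items":{"type":"number"}}}},"required":["rows"]}

```bash
mkdir -p pics
python3 - <<'E'
from workcell import ctrl
import numpy as np,cv2
o=ctrl.get_obs();print(o['t'],o['ee_pos'],o['orientation'],o['width'],o['ft_force'])
for n in('side','top'):
    p,d=ctrl.get_image(n);cv2.imwrite(f'pics/{n}0.png',p[:,:,::-1]);np.savez(f'pics/{n}0.npz',p=p,d=d)
    i=ctrl.camera_info(n);print(n,i['intrinsics'].round(1).tolist(),i['R'].round(3).tolist(),i['t'].round(1))
E
```

```text
0.0 [ 241.33864388 -575.90294558  221.91239974] [-3.07848504e+00 -6.18841296e-01  4.49584487e-04] 87.83061262674555 [0.0972874  0.10522941 0.06442735]
side [[395.4, 0.0, 258.4], [0.0, 395.4, 192.2], [0.0, 0.0, 1.0]] [[-0.763, -0.646, 0.009], [-0.372, 0.428, -0.824], [0.528, -0.632, -0.567]] [372.7 245.1 851.1]
top [[397.4, 0.0, 261.8], [0.0, 397.4, 187.4], [0.0, 0.0, 1.0]] [[-0.008, -1.0, 0.002], [-0.976, 0.008, -0.217], [0.217, -0.004, -0.976]] [   1.5  525.5 1255.5]
```

View pics/top0.png

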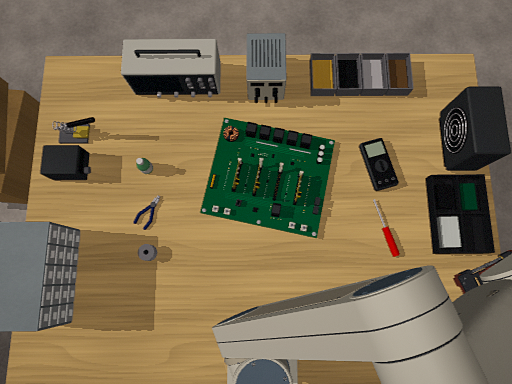

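View pics/side0.png

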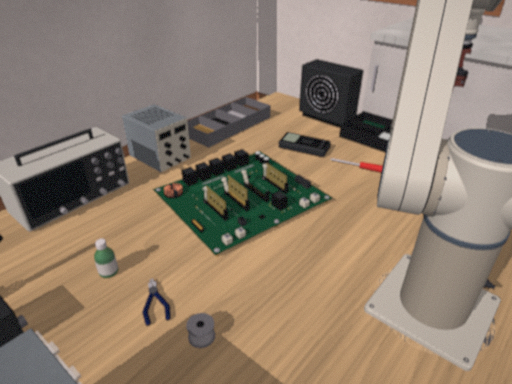

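Top view: the board is centred near (268,178), with cards at columns about 237, 258 and 300 and the spare socket at about 280. Side view: three tan cards are visible at about (215,203), (236,190) and (276,177). Next I'll fit the board and zoom in.

```bash
cat > h.py <<'E'
from workcell import ctrl
import numpy as np,cv2
class Cam:
    def __init__(s,n):
        i=ctrl.camera_info(n);s.K=np.array(i['intrinsics']);s.R=np.array(i['R']);s.t=np.array(i['t'])
    def proj(s,X):
        c=s.K@(s.R@np.asarray(X,float)+s.t);return c[:2]/c[2]
    def plane(s,uv,z):
        d=s.R.T@np.linalg.inv(s.K)@np.array([uv[0],uv[1],1.]);o=-s.R.T@s.t
        return o+d*(z-o[2])/d[2]
E
python3 - <<'E'
from h import *
T=Cam('top');S=Cam('side')
p=np.load('pics/top0.npz')['p'];s=np.load('pics/side0.npz')['p']
hsv=cv2.cvtColor(p,cv2.COLOR_RGB2HSV)
m=cv2.inRange(hsv,(55,90,30),(90,255,255));m[:, :190]=0;m[:,345:]=0;m[:110]=0;m[245:]=0
m=cv2.morphologyEx(m,cv2.MORPH_CLOSE,np.ones((9,9)))
c=max(cv2.findContours(m,0,1)[0],key=cv2.contourArea)
w=np.array([T.plane(q[0],18.4)[:2] for q in cv2.convexHull(c)],np.float32)
r=cv2.minAreaRect(w);print(r,cv2.boxPoints(r).round(1).tolist())
cv2.imwrite('pics/t1.png',cv2.resize(p[110:245,195:345,::-1],None,fx=4.4,fy=4.4,interpolation=cv2.INTER_CUBIC))
cv2.imwrite('pics/s1.png',cv2.resize(s[145:252,150:335,::-1],None,fx=4.3,fy=4.3,interpolation=cv2.INTER_CUBIC))
E
```

```text
((576.5657958984375, -26.422744750976562), (396.65240478515625, 348.58245849609375), 77.30882263183594) [[363.0, -181.60000610351562], [703.0, -258.20001220703125], [790.2000122070312, 128.8000030517578], [450.1000061035156, 205.3000030517578]]
```

View pics/t1.png

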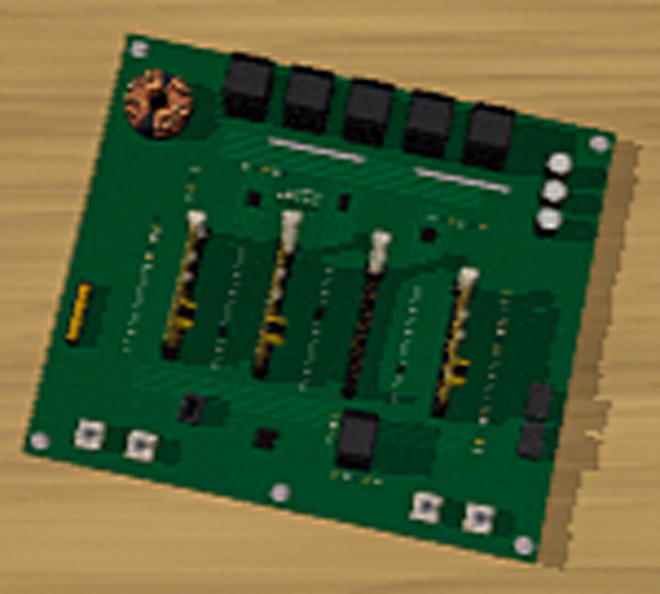

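View pics/s1.png

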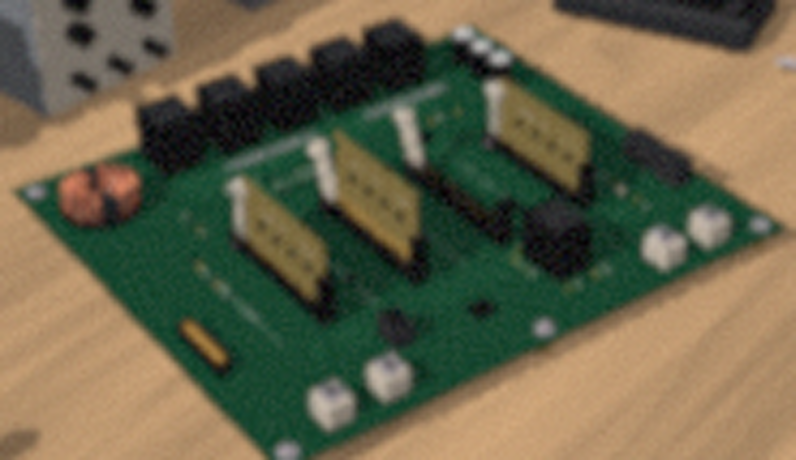

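The loose card is in the second socket from the left: it stands taller and its latch leans (crop top (291,220), side (320,150)). The spare socket is third. Now I'll check the model against pixels in both views.

```bash
cat > m.py <<'E'
from h import *
T=Cam('top');S=Cam('side')
c0=np.array([576.6,-26.4,18.4]);a=np.deg2rad(-12.69)
ex=np.array([np.cos(a),np.sin(a),0]);ey=np.array([-np.sin(a),np.cos(a),0]);ez=np.array([0,0,1.])
def W(yo,x,y,z): return c0+ex*(x-30)+ey*(yo+y)+ez*z
E
python3 - <<'E'
from m import *
ims={n:np.load(f'pics/{n}0.npz')['p'] for n in('top','side')}
for n,C in(('top',T),('side',S)):
    im=cv2.resize(ims[n],None,fx=8,fy=8,interpolation=cv2.INTER_CUBIC)
    P=lambda X:tuple(((C.proj(X)+.5)*8).astype(int))
    for yo,zt in((105,58),(35,67),(-105,58)):
        cv2.line(im,P(W(yo,-46,0,zt)),P(W(yo,46,0,zt)),(255,0,0),1)
        cv2.circle(im,P(W(yo,56,0,47.5)if zt==58 else W(yo,70,0,43)),4,(0,0,255),1)
    for sx in(-145,205):
        for sy in(-200,200): cv2.circle(im,P(c0+ex*(sx-30)+ey*sy),8,(255,0,255),1)
    a,b,c,d=dict(top=(232,155,306,210),side=(195,155,295,225))[n]
    cr=im[b*8:d*8,a*8:c*8,::-1]
    cv2.imwrite(f'pics/{n}2.png',cr);print(cr.shape)
E
```

```text
(440, 592, 3)
(560, 800, 3)
```

View pics/top2.png

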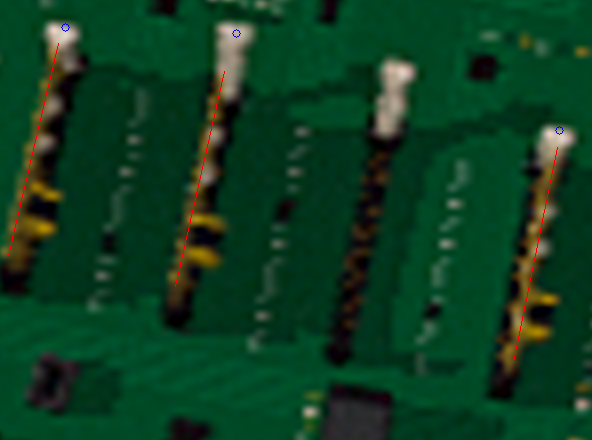

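View pics/side2.png

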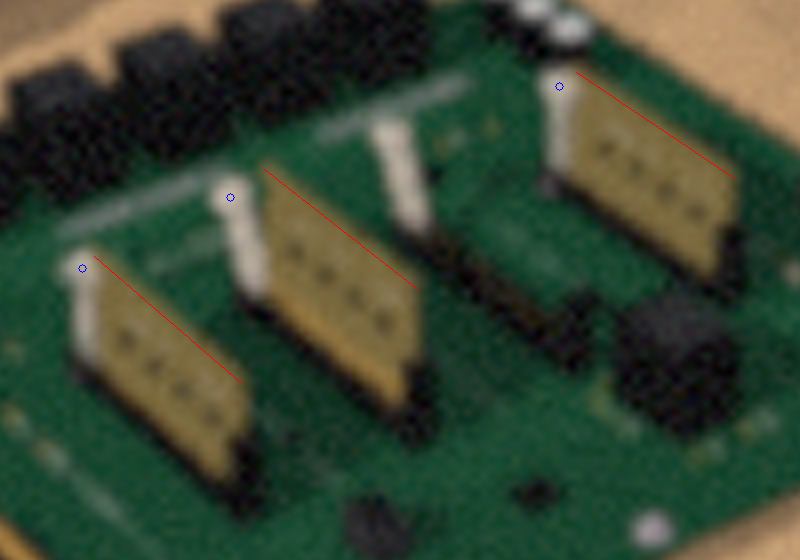

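The model fits both views to within about 1–2 mm. Red lines lie on the card tops and circles on the tabs, and the loose card's top is about 9 mm above home. Next I'll compute the approach.

```bash
cat > rel.py <<'E'
from m import *
from scipy.spatial.transform import Rotation as Ro
o=ctrl.get_obs();R=Ro.from_rotvec(o['orientation']);p=np.array(o['ee_pos'])
def go(x,y,z,name=''):
    best=None
    for s in(1,-1):
        Y=s*ex;Z=-ez;G=Ro.from_matrix(np.c_[np.cross(Y,Z),Y,Z]);v=(R.inv()*G).as_rotvec()
        if best is None or np.linalg.norm(v)<np.linalg.norm(best): best=v
    d=R.inv().apply(W(35,x,y,z)-p)
    print(name,'turn/1.5',(best/1.5).round(4),'shift mm',d.round(1),'frac',(d/200).round(3))
def st():
    q=p-W(35,0,0,0);print('t',round(o['t'],2),'socket-frame tcp',[round(float(q@e),1) for e in(ex,ey,ez)],'F',np.round(o['ft_force'],1),'w',round(o['width'],1),'q',np.round(o['qpos'],2))
E
python3 - <<'E'
from rel import *
st();print(R.as_matrix().round(3));go(0,0,130,'above');go(0,0,67,'top')
E
```

```text
t 0.1 socket-frame tcp [-176.3, -644.8, 203.6] F [1.1 0.5 0.1] w 87.7 q [-1.19  0.42  1.63 -0.    1.09 -0.02]
[[ 0.922  0.386 -0.   ]
 [ 0.386 -0.922  0.001]
 [ 0.    -0.001 -1.   ]]
above turn/1.5 [-8.00e-04 -4.00e-04 -6.35e-01] shift mm [ 517.4 -423.1   74.2] frac [ 2.587 -2.116  0.371]
top turn/1.5 [-8.00e-04 -4.00e-04 -6.35e-01] shift mm [ 517.4 -423.1  137.2] frac [ 2.587 -2.115  0.686]
```

servo_tool:
  rows:
    - [0,0,-0.106,0.16,-0.13,0,0]
    - [0,0,-0.212,0.33,-0.27,0,0]
    - [0,0,-0.318,0.5,-0.41,0,0]
    - [0,0,-0.424,0.67,-0.55,0,0]
    - [0,0,-0.53,0.84,-0.69,0,0]
    - [0,0,-0.635,1.0,-0.82,0,0]
    - [0,0,-0.635,1.0,-0.82,0,0]

```text
t: 0.98
ee_pos: [363.2, -345.7, 222.4]
orientation: [-2.449, -1.966, -0.0]
ft_force: [0.5, -0.4, 0.3]
width: 21.4
grasp_force: 0.0
```

```bash
python3 -c "
from rel import *
st();go(0,0,130)"
```

```text
t 0.97 socket-frame tcp [-108.0, -393.4, 204.0] F [ 0.5 -0.4  0.3] w 21.4 q [-0.78  0.24  1.9   0.    1.   -0.57]
 turn/1.5 [-0.0005 -0.0005  0.0025] shift mm [392.9 109.6  74.2] frac [1.965 0.548 0.371]
```

servo_tool:
  rows:
    - [0,0,0,0.2,0.055,0,0]
    - [0,0,0,0.45,0.12,0,0]
    - [0,0,0,0.7,0.2,0,0]
    - [0,0,0,0.98,0.27,0,0]

```text
t: 1.48
ee_pos: [459.2, -168.3, 222.7]
orientation: [2.456, 1.958, 0.0]
ft_force: [0.8, -1.0, 0.7]
width: 0.3
grasp_force: 0.0
```

servo_tool:
  rows:
    - [0,0,0,0.27,0.07,0,0]
    - [0,0,0,0.53,0.14,0,0]
    - [0,0,0,0.75,0.21,0.05,0]
    - [0,0,0,0.9,0.25,0.12,0]
    - [0,0,0,0.98,0.275,0.2,0]
    - [0,0,0,0.98,0.275,0.2,0]

```text
t: 2.22
ee_pos: [554.4, 10.4, 181.0]
orientation: [-2.452, -1.961, 0.004]
ft_force: [-0.4, -0.5, -0.3]
width: 0.4
grasp_force: 0.0
```

```bash
python3 -c "
from rel import *
st();go(0,0,85);p_,d=ctrl.get_image('side');cv2.imwrite('pics/s3.png',cv2.resize(p_[110:250,170:330,::-1],None,fx=4.2,fy=4.2,interpolation=cv2.INTER_CUBIC))"
```

```text
t 2.23 socket-frame tcp [0.2, -3.9, 162.6] F [-0.4 -0.5 -0.3] w 0.4 q [-0.    0.38  1.82 -0.    0.95  0.22]
 turn/1.5 [-0.002   0.0006  0.0001] shift mm [ 4.  -0.  77.6] frac [ 0.02  -0.     0.388]
```

View pics/s3.png

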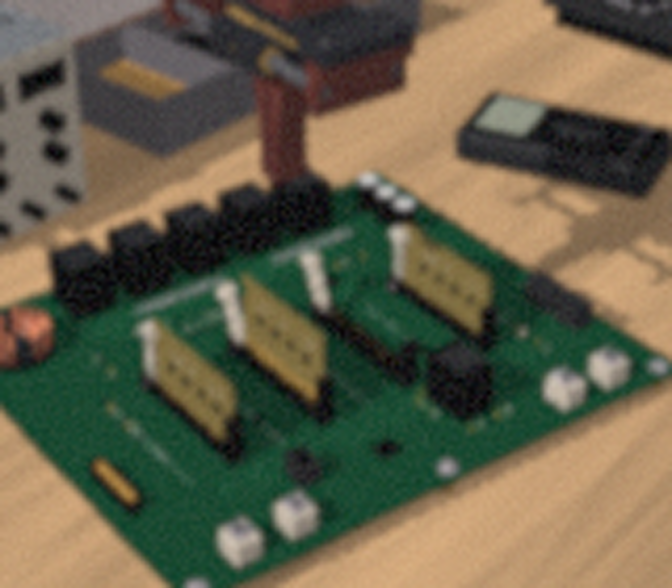

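The crop shows the closed fingertips at (285,185), directly above the loose card's mid-top at (285,310). Descending.

servo_tool:
  rows:
    - [0,0,0,0.02,0,0.15,0]
    - [0,0,0,0.02,0,0.3,0]
    - [0,0,0,0.02,0,0.4,0]
    - [0,0,0,0.02,0,0.44,0]
    - [0,0,0,0.02,0,0.44,0]

```text
t: 2.9
ee_pos: [555.9, 13.7, 94.9]
orientation: [-2.454, -1.961, 0.0]
ft_force: [0.9, -0.3, -0.9]
width: 0.7
grasp_force: 0.0
```

```bash
python3 -c "
from rel import *
st();go(0,0,58)"
```

```text
t 2.9 socket-frame tcp [1.0, -0.4, 76.5] F [ 0.9 -0.3 -0.9] w 0.7 q [ 0.    0.5   1.86 -0.    0.77  0.23]
 turn/1.5 [-0.0001  0.0001 -0.0008] shift mm [ 0.4 -1.  18.5] frac [ 0.002 -0.005  0.093]
```

servo_tool:
  rows:
    - [0,0,0,0,0,0.008,0]
    - [0,0,0,0,0,0.016,0]
    - [0,0,0,0,0,0.024,0]
    - [0,0,0,0,0,0.032,0]
    - [0,0,0,0,0,0.04,0]
    - [0,0,0,0,0,0.048,0]
    - [0,0,0,0,0,0.05,0]

```text
t: 3.78
ee_pos: [556.1, 14.5, 85.0]
orientation: [2.453, 1.962, 0.0]
ft_force: [-1.5, 0.3, 6.2]
width: 0.6
grasp_force: 2.8
```

servo_tool:
  rows:
    - [0,0,0,0,0,0.005,0]
    - [0,0,0,0,0,0.01,0]
    - [0,0,0,0,0,0.015,0]
    - [0,0,0,0,0,0.015,0]

```text
t: 4.28
ee_pos: [556.0, 14.6, 82.0]
orientation: [2.453, 1.962, 0.0]
ft_force: [-1.6, -0.1, 4.3]
width: 0.2
grasp_force: 2.3
```

Contact, and the card is sliding at about 6 N. Home should be near z 76.4.

servo_tool:
  rows:
    - [0,0,0,0,0,0.005,0]
    - [0,0,0,0,0,0.01,0]
    - [0,0,0,0,0,0.015,0]
    - [0,0,0,0,0,0.02,0]
    - [0,0,0,0,0,0.02,0]

```text
t: 4.9
ee_pos: [556.1, 14.6, 77.9]
orientation: [2.453, 1.962, 0.0]
ft_force: [-1.9, -0.2, 4.2]
width: 0.4
grasp_force: 2.3
```

servo_tool:
  rows:
    - [0,0,0,0,0,0.004,0]
    - [0,0,0,0,0,0.004,0]

```text
t: 5.15
ee_pos: [556.1, 14.5, 77.1]
orientation: [2.453, 1.962, 0.0]
ft_force: [-1.0, 0.7, 5.3]
width: 0.4
grasp_force: 2.5
```

servo_tool:
  rows:
    - [0,0,0,0,0,0.0025,0]
    - [0,0,0,0,0,0.0025,0]

```text
t: 5.4
ee_pos: [556.1, 14.5, 76.6]
orientation: [2.453, 1.962, 0.0]
ft_force: [-1.3, 0.0, 5.1]
width: 0.5
grasp_force: 2.6
```

servo_tool:
  rows:
    - [0,0,0,0,0,0.0025,0]
    - [0,0,0,0,0,0.0025,0]

```text
t: 5.65
ee_pos: [556.1, 14.6, 76.3]
orientation: [2.453, 1.962, 0.0]
ft_force: [-2.5, 0.2, 7.4]
width: 0.3
grasp_force: 3.7
```

servo_tool:
  rows:
    - [0,0,0,0,0,0.0025,0]
    - [0,0,0,0,0,0.0025,0]

```text
t: 5.9
ee_pos: [556.2, 14.5, 76.2]
orientation: [2.453, 1.962, 0.001]
ft_force: [-3.2, -0.4, 10.7]
width: 0.4
grasp_force: 5.5
```

The force is rising at z 76.2, so the card is on its stop. I'll press slightly further and hold, then lift.

servo_tool:
  rows:
    - [0,0,0,0,0,0.003,0]
    - [0,0,0,0,0,0.003,0]
    - [0,0,0,0,0,0.003,0]

```text
t: 6.28
ee_pos: [556.3, 14.6, 76.0]
orientation: [2.453, 1.962, 0.001]
ft_force: [-4.0, 0.3, 14.8]
width: 0.3
grasp_force: 7.6
```

servo_tool:
  rows:
    - [0,0,0,0,0,-0.02,0]
    - [0,0,0,0,0,-0.1,0]
    - [0,0,0,0,0,-0.15,0]
    - [0,0,0,0,0,-0.15,0]

```text
t: 6.78
ee_pos: [556.8, 14.5, 106.0]
orientation: [2.452, 1.961, 0.003]
ft_force: [-0.2, -0.4, 0.1]
width: 0.1
grasp_force: 0.0
```

```bash
python3 -c "
from rel import *
st();go(102,0,90,'over');go(102,0,37,'down')
p_,d=ctrl.get_image('side');im=cv2.resize(p_,None,fx=8,fy=8,interpolation=cv2.INTER_CUBIC)
P=lambda X:tuple(((S.proj(X)+.5)*8).astype(int))
for yo in(105,35): cv2.line(im,P(W(yo,-46,0,58)),P(W(yo,46,0,58)),(255,0,0),1)
for L in(.3,.42): cv2.circle(im,P(W(35,51+41.5*np.sin(L)+5*np.cos(L),0,6+41.5*np.cos(L)-5*np.sin(L))),4,(0,0,255),1)
cv2.imwrite('pics/s4.png',im[155*8:225*8,195*8:295*8,::-1])"
```

```text
t 6.78 socket-frame tcp [1.7, 0.5, 87.6] F [-0.2 -0.4  0.1] w 0.1 q [0.   0.49 1.86 0.   0.79 0.23]
over turn/1.5 [ 0.0014 -0.0003 -0.    ] shift mm [ -0.5 100.3  -2.2] frac [-0.003  0.502 -0.011]
down turn/1.5 [ 0.0014 -0.0003 -0.    ] shift mm [ -0.6 100.2  50.8] frac [-0.003  0.501  0.254]
```

View pics/s4.png

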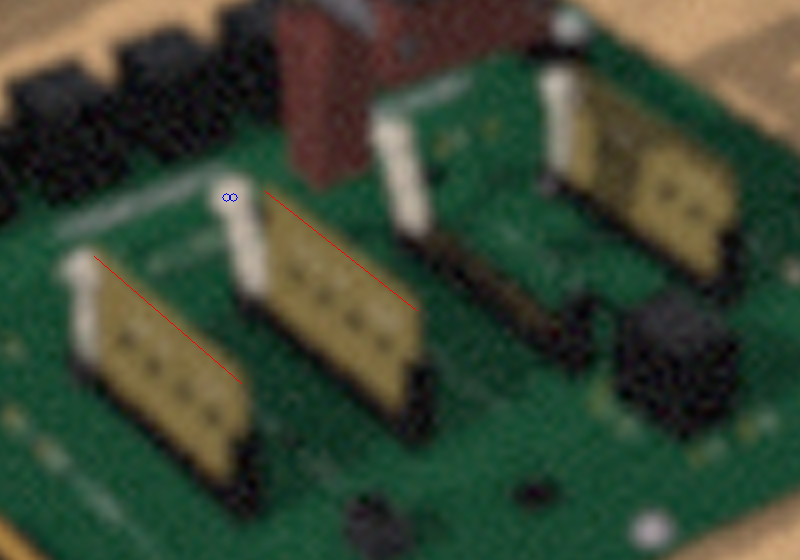

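The card's top edge now sits on the home line like its neighbour's, and its latch is still open at (230,197). Moving beyond the latch and down.

servo_tool:
  rows:
    - [0,0,0,0,0.15,0,0]
    - [0,0,0,0,0.35,0,0]
    - [0,0,0,0,0.47,0,0]
    - [0,0,0,0,0.5,0,0]
    - [0,0,0,0,0.5,0,0]
    - [0,0,0,0,0.5,0.1,0]
    - [0,0,0,0,0.5,0.2,0]
    - [0,0,0,0,0.5,0.25,0]
    - [0,0,0,0,0.5,0.25,0]

```text
t: 7.95
ee_pos: [652.4, -7.4, 53.2]
orientation: [-2.452, -1.961, 0.003]
ft_force: [0.2, 0.8, 0.0]
width: 0.4
grasp_force: 0.0
```

```bash
python3 -c "
from rel import *
st();go(69.5,0,37,'end')"
```

```text
t 7.95 socket-frame tcp [99.8, 0.2, 34.8] F [0.2 0.8 0. ] w 0.4 q [-0.03  0.68  1.65  0.    0.82  0.19]
end turn/1.5 [-0.0018  0.0003  0.0001] shift mm [ -0.2 -30.3  -2.1] frac [-0.001 -0.152 -0.011]
```

servo_tool:
  rows:
    - [0,0,0,0,-0.02,0,0]
    - [0,0,0,0,-0.04,0,0]
    - [0,0,0,0,-0.06,0,0]
    - [0,0,0,0,-0.07,0,0]
    - [0,0,0,0,-0.08,0,0]
    - [0,0,0,0,-0.09,0,0]
    - [0,0,0,0,-0.1,0,0]
    - [0,0,0,0,-0.11,0,0]
    - [0,0,0,0,-0.11,0,0]

```text
t: 9.07
ee_pos: [632.1, -2.6, 54.9]
orientation: [2.453, 1.962, 0.0]
ft_force: [2.0, -0.9, 1.7]
width: 0.6
grasp_force: 0.9
```

servo_tool:
  rows:
    - [0,0,0,0,-0.01,0,0]
    - [0,0,0,0,-0.02,0,0]
    - [0,0,0,0,-0.02,0,0]

```text
t: 9.45
ee_pos: [627.6, -1.7, 54.6]
orientation: [-2.453, -1.962, 0.001]
ft_force: [0.0, -0.1, 1.0]
width: 0.5
grasp_force: 0.4
```

servo_tool:
  rows:
    - [0,0,0,0,-0.005,0,0]
    - [0,0,0,0,-0.01,0,0]
    - [0,0,0,0,-0.01,0,0]

```text
t: 9.82
ee_pos: [626.1, -1.3, 54.8]
orientation: [-2.453, -1.962, 0.0]
ft_force: [1.7, -0.2, 0.7]
width: 0.4
grasp_force: 0.6
```

servo_tool:
  rows:
    - [0,0,0,0,-0.005,0,0]
    - [0,0,0,0,-0.01,0,0]
    - [0,0,0,0,-0.01,0,0]

```text
t: 10.2
ee_pos: [624.1, -0.8, 54.7]
orientation: [-2.453, -1.962, 0.0]
ft_force: [1.1, -0.9, 0.4]
width: 0.7
grasp_force: 0.5
```

servo_tool:
  rows:
    - [0,0,0,0,-0.005,0,0]
    - [0,0,0,0,-0.005,0,0]

```text
t: 10.45
ee_pos: [623.2, -0.6, 54.8]
orientation: [-2.453, -1.962, 0.0]
ft_force: [0.8, -0.5, 1.8]
width: 0.5
grasp_force: 0.5
```

servo_tool:
  rows:
    - [0,0,0,0,-0.005,0,0]
    - [0,0,0,0,-0.005,0,0]

```text
t: 10.7
ee_pos: [622.2, -0.4, 54.8]
orientation: [-2.453, -1.962, 0.0]
ft_force: [1.2, 1.2, 1.3]
width: 0.2
grasp_force: 0.5
```

servo_tool:
  rows:
    - [0,0,0,0,-0.005,0,0]
    - [0,0,0,0,-0.005,0,0]

```text
t: 10.95
ee_pos: [621.2, -0.2, 54.8]
orientation: [-2.453, -1.962, 0.0]
ft_force: [1.7, 0.6, -0.7]
width: 0.6
grasp_force: 0.5
```

servo_tool:
  rows:
    - [0,0,0,0,-0.005,0,0]
    - [0,0,0,0,-0.005,0,0]

```text
t: 11.2
ee_pos: [620.2, 0.1, 54.8]
orientation: [-2.453, -1.962, 0.0]
ft_force: [0.3, -0.7, 0.2]
width: 0.3
grasp_force: 0.5
```

servo_tool:
  rows:
    - [0,0,0,0,-0.005,0,0]
    - [0,0,0,0,-0.005,0,0]

```text
t: 11.45
ee_pos: [619.7, 0.2, 54.8]
orientation: [2.453, 1.962, 0.001]
ft_force: [3.7, -0.8, -0.1]
width: 0.6
grasp_force: 1.4
```

```bash
python3 -c "
from rel import *
st()"
```

```text
t 11.45 socket-frame tcp [66.2, 0.4, 36.4] F [ 3.7 -0.8 -0.1] w 0.6 q [-0.02  0.64  1.73 -0.    0.78  0.2 ]
```

Force is starting to rise, so the latch is at its stop. One more small push to confirm.

servo_tool:
  rows:
    - [0,0,0,0,-0.005,0,0]
    - [0,0,0,0,-0.005,0,0]
    - [0,0,0,0,-0.005,0,0]

```text
t: 11.82
ee_pos: [619.6, 0.2, 54.9]
orientation: [2.452, 1.961, 0.003]
ft_force: [5.4, -1.6, -2.0]
width: 0.6
grasp_force: 2.9
```

servo_tool:
  rows:
    - [0,0,0,0,0.02,0,0]
    - [0,0,0,0,0.08,0,0]
    - [0,0,0,0,0.16,0,0]
    - [0,0,0,0,0.16,0,0]
    - [0,0,0,0,0.16,-0.2,0]
    - [0,0,0,0,0.16,-0.5,0]
    - [0,0,0,0,0.16,-0.75,0]
    - [0,0,0,0,0.16,-0.75,0]

```text
t: 12.82
ee_pos: [651.7, -6.5, 209.4]
orientation: [2.45, 1.959, 0.009]
ft_force: [0.0, 0.6, -0.6]
width: 0.3
grasp_force: 0.0
```

```bash
python3 -c "
from rel import *
st()
p_,d=ctrl.get_image('side');im=cv2.resize(p_,None,fx=8,fy=8,interpolation=cv2.INTER_CUBIC)
P=lambda X:tuple(((S.proj(X)+.5)*8).astype(int))
for yo in(105,35): cv2.line(im,P(W(yo,-46,0,58)),P(W(yo,46,0,58)),(255,0,0),1);cv2.circle(im,P(W(yo,56,0,47.5)),4,(0,0,255),1)
cv2.imwrite('pics/s5.png',im[155*8:225*8,195*8:295*8,::-1])"
```

```text
t 12.82 socket-frame tcp [98.9, 0.9, 191.0] F [ 0.   0.6 -0.6] w 0.3 q [-0.03  0.47  1.58  0.    1.08  0.19]
```

View pics/s5.png

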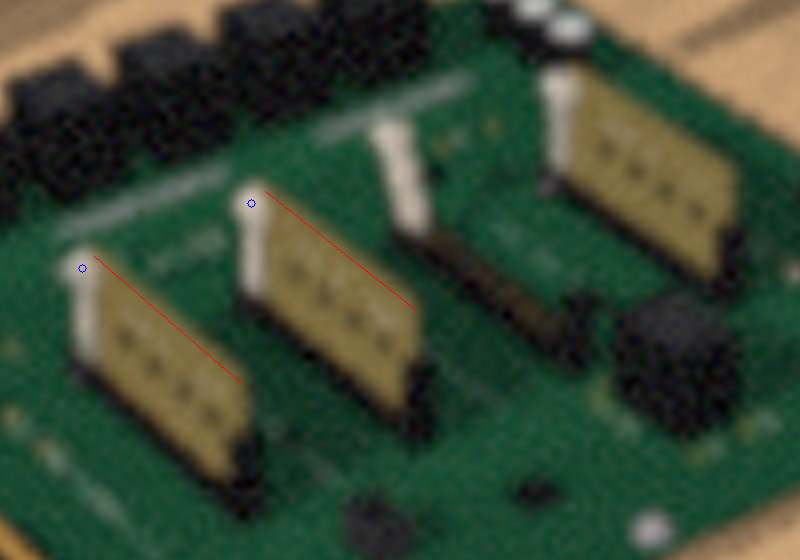

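The latch now stands upright at (251,203), like its neighbour's. The card is home, the spare latch is still open and the arm is clear, so I'm handing in.

```bash
python3 -c "
from workcell import ctrl
print(ctrl.close_job())"
```

```text
the job is handed in; nothing more can be done
None
```

I pressed the loose card fully home, pushed its latch upright, withdrew the arm clear and handed the job in at about 13 s; the highest force I read was about 15 N, and the hand-in gave no verdict.

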